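Post the seal figure through the spring flap

TASK

Post the finished seal figure into the collecting box on the craft table: push the orange self-closing flap inwards with one fingertip and hold it open while the other finger pushes the figure along the deck and through the mouth, so that it drops into the box; then take the hand away and let the flap close. Only push: do not lift the figure, do not let it press on the flap, as its paint is fresh, and leave the other things where they are.

Things in the scene. Friction and masses are not known exactly. Their poses are not given: they have to be found in the camera images.
- station: Fixed posting station. Origin on the table top, below the middle of the mouth and in its plane; x = posting direction (deck into box), y left seen that way, z up; all in mm in this frame. Wooden deck: x -150 to 0, y -170 to 85, top z 60, ends in a sheer edge at x 0. On the deck a blue guide rail, 10 high, x -132 to -2, y -70 to -64. A fence closes the front at y -83 to -170, up to z 105.
- hinge (a point): Vertical hinge axis of the flap at deck height: in the station's frame x 5.5, y +70, z 60 mm.
- flap (a joint): Angle of the orange flap, rad: 0 closed, to 1.4 as its free end swings into the box. Closed it spans 4 to 136 mm from the hinge axis towards station -y, is 5 mm thick with its near face at station x 3, and reaches 4 to 44 mm above the deck. A spring shuts it once let go: 0.2 N m when closed, 0.3 N m at 1 rad (7 to 10 N at 30 mm from the hinge).
- seal_mid (a point): Centre of the round blue base of the seal figure, half-way up it (12 mm above its underside). Base 40 mm across, 24 mm high; a grey seal lies on it, top 42 mm above the underside, nowhere wider than the base. About 120 g, slides on the deck. Starts upright, 12 to 40 mm before the mouth, between guide rail and hinge side. Fresh paint: it must not press on the flap.
- penguin: Penguin figure, 36 mm across, 48 high, origin under its centre; stands on the deck on the other side of the guide rail. Leave alone.
- green_jar: Green paint jar, 50 mm across, 65 high, origin under its centre, on the table beside the hinge side of the deck. Leave alone.
- red_jar: Red paint jar, 50 mm across, 65 high, origin under its centre. Leave alone.
- stick_cup: White cup of glue sticks, 72 mm across, 120 high, origin under its centre. Leave alone.
- tablet: Tablet computer lying flat, 180 x 250 x 9 mm, origin under its centre. Leave alone.
- glue_gun: Grey glue gun lying on its side, about 170 x 130 x 38 mm, origin under its barrel. Leave alone.
- black_disc: Black plastic disc, 70 mm across, 10 high, origin under its centre. Leave alone.
- seal: The seal figure itself: origin at the centre of the underside of its base, z up through the figure; see point seal_mid.
- mouth (a point): Middle of the mouth, at deck height: station (0, 0, 60). The mouth lies between the hinge post (12 thick, y 68 to 80, up to z 110) and the grey closing post (y -71 to -83, up to z 107).
- box_in (a point): Middle of the padded floor of the open-topped collecting box: station (87, 0, 6) mm. Inside the box measures x 0 to 175, y -77 to 77; its walls reach z 105, the far one is clear.

How it is judged:
By the outcome, as a careful person would: the job done as asked, in the order asked, and still so for the second after the job is handed in, with the robot touching nothing.
It also fails if it takes over 35 s, if anything falls off the work surface, if the arm or the gripper's body presses on something with over 40 N, if the wrist force passes 120 N, or if a joint passes its speed limit or range.

ROBOT

A 7-joint arm with a two-finger parallel gripper is mounted at the origin on the work surface. World frame = base frame: x ahead of the robot, y to its left, z up, the work surface at z = 0. Lengths are in m, angles in rad, forces in N, time in s.
With the tool pointing down it reaches from about 0.35 to 0.775 m from the base axis. Payload 3.1 kg.
Tool frame: the origin (TCP) lies at the very end of the fingers, on their centre line; the grasp point (between the pads) lies 19 mm behind it; z points along the fingers, y is the direction in which the jaws open and shut (so a half turn about z gives the same grasp; the last joint's range is limited). The gripper opens to 85 mm and grips with 20 to 120 N. Pads are 22 mm wide; open, the fingers measure 114 mm over their backs; the gripper's body (76 mm by 85 mm) begins 54 mm behind the grasp point. The pads swing forward as they close: fully open they stand 13 mm farther back than shut.
Start: joints at [1.189, 0.311, 0.014, 1.512, -0.004, 1.319, -0.027], TCP at [0.183, -0.519, 0.231] pointing down, gripper open.
Joint ranges: [-2.7, 2.7], [-0.3, 1.91], [-1.27, 1.3], [0.12, 2.57], [-1.44, 4.58], [0.2, 2.03], [-3.05, 3.05]. Speed limits (rad/s): [2.79, 2.79, 3.14, 3.14, 3.14, 3.14, 3.14].

INTERFACE

Orientations are given as a unit quaternion [w, x, y, z].
In Python, from rig import r, snapshot, camera_model gives the robot as it stands. The module is installed in compiled form; this text tells all that it offers.
- The arm moves only by the tool move_arm, never from a script. Its argument "steps" is a list of rows, each a list of 7 numbers: the turn, a rotation vector about the world's x, y, z in degrees, then the shift along the world's x, y, z in cm, then the opening in per cent of the stroke, from 0 (shut) to 100 (fully open). A call has 1 to 10 rows; each row shifts and turns the pose as measured when the row begins; what a row does not reach is not made up. A row lasts 1/8 s, in which the tool goes at most 62.5 mm and 10.7 degrees, less where a joint would pass 70% of its speed; a pose out of reach is approached as far as the arm can. A call is refused whole if a number of a shift passes 6.25 or a number of a turn 10.7, either way. A call with a gripper value outside its range is refused whole. The fingers move at their own pace and stop on an object; the grip force is fixed at half the most. Time passes only in rows, so rows that do not move let the fingers close. It gives the time, the measured TCP pose, the force and the opening at its end, in the units of the state.
- r.get_obs(): the state, without advancing time (a new reading comes with each control period).
- snapshot(name): name is "side" or "top"; returns (picture, depth): 400x640x3 uint8, blue, green, red; 400x640 float32, m along the optical axis (not along the pixel's ray), 0 where there is no reading.
- camera_model(name): a dict with "intrinsics" (3x3 intrinsics, pixels), "world_from_camera" (4x4, takes a point from camera to world coordinates). Camera axes: x right, y down, z forward; pixel columns grow to the right and rows downward; lengths in m; the calibration is good to about 2 mm. A picture is of the moment at which its call begins. camera_model takes no time and is no camera call.
- r.close_job(): hands the job in, once; it reports no verdict.
The state is a dict: "t": time; "q": joint angles; "dq": joint speeds; "joint_torque": joint torques, N m; "tcp_pos": TCP position; "orientation": TCP orientation; "wrist_force": force on the tool from outside, world axes, zero at the start; "moment": the same for the moment, N m; "opening": finger opening in m.
Only numpy, scipy, OpenCV 4.12 (cv2) and the standard library are available. Lean on these libraries where they do the work, as an engineer would, in place of code of your own. Each camera call takes 0.05 s, during which the arm holds its last target.

## Working session

There is one attempt and no reset: what is moved stays moved. The work goes in short steps, Python scripts to look and compute and a tool call to move; the robot and the scene stay as the last step left them, time stands still between calls to the robot, and variables do not carry over. Pictures are saved under pics/ and viewed, and the job is handed in when it is done.

Besides the shell and the picture viewer there is one more tool, called by a JSON object that holds its "fn" and its "kwargs". move_arm: Moves the arm, as the interface text tells. Its arguments: {"type":"object","properties":{"steps":{"type":"array"}},"required":["steps"]}

```bash
mkdir -p pics; python3 - <<'E'
from rig import r, snapshot, camera_model
import cv2, numpy as np
for n in ("side","top"):
    p,d=snapshot(n); cv2.imwrite(f"pics/{n}0.png",p); np.savez(f"pics/{n}0.npz",p=p,d=d)
    c=camera_model(n); print(n,np.round(c["intrinsics"],1).tolist(),np.round(c["world_from_camera"],3).tolist())
print(r.get_obs())
E
```

```text
side [[431.4, 0.0, 323.1], [0.0, 431.4, 197.5], [0.0, 0.0, 1.0]] [[-1.0, 0.008, 0.007, 0.453], [-0.002, 0.573, -0.819, 0.917], [-0.01, -0.819, -0.573, 0.754], [0.0, 0.0, 0.0, 1.0]]
top [[405.0, 0.0, 316.6], [0.0, 405.0, 202.1], [0.0, 0.0, 1.0]] [[-0.001, -0.988, 0.156, 0.294], [-1.0, 0.002, 0.004, -0.077], [-0.004, -0.156, -0.988, 1.24], [0.0, 0.0, 0.0, 1.0]]
{'t': 0.1, 'q': array([ 1.18930534,  0.3116712 ,  0.01399778,  1.51290849, -0.0043905 ,
        1.31918234, -0.02723058]), 'dq': array([-2.83228314e-04, -1.66318593e-03, -1.65094479e-04, -1.58388853e-03,
        4.16915515e-06,  2.38846029e-04, -2.68919939e-04]), 'joint_torque': array([ 8.03479743e-04, -3.80853188e+01,  1.46973529e-01, -2.31241053e+01,
        1.24258100e-02,  8.03602132e-03, -1.56142005e-05]), 'tcp_pos': array([ 0.18309933, -0.51793541,  0.23031095]), 'orientation': array([-1.04433539e-03,  9.85598184e-01,  1.69100786e-01, -2.30209214e-04]), 'wrist_force': array([0.31407281, 0.54095801, 0.08531412]), 'moment': array([-0.00736243,  0.05908191,  0.00211542]), 'opening': 0.08526882389115255}
```

View pics/side0.png

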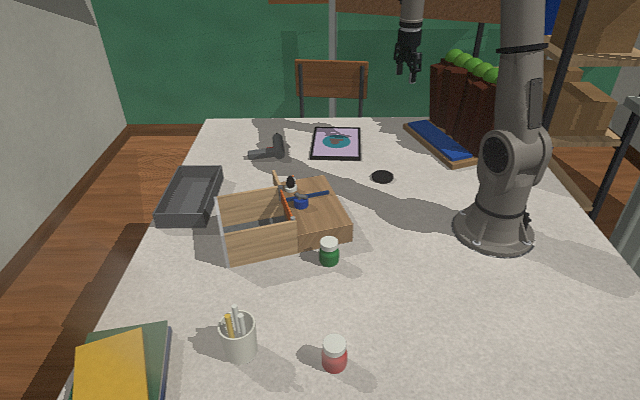

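View pics/top0.png

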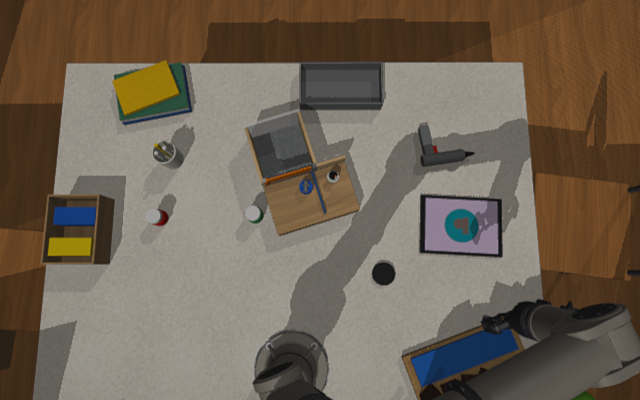

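The side and top views show the station near top pixel (290,180), with the seal (blue) at about (306,186). I'll zoom in there.

```bash
python3 - <<'E'
import cv2, numpy as np
p=np.load("pics/top0.npz")["p"]; cv2.imwrite("pics/topz.png",cv2.resize(p[105:240,235:365],None,fx=4.4,fy=4.4,interpolation=cv2.INTER_CUBIC))
p=np.load("pics/side0.npz")["p"]; cv2.imwrite("pics/sidez.png",cv2.resize(p[160:280,205:365],None,fx=4.9,fy=4.9,interpolation=cv2.INTER_CUBIC))
E
```

```text
(no output)
```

View pics/topz.png

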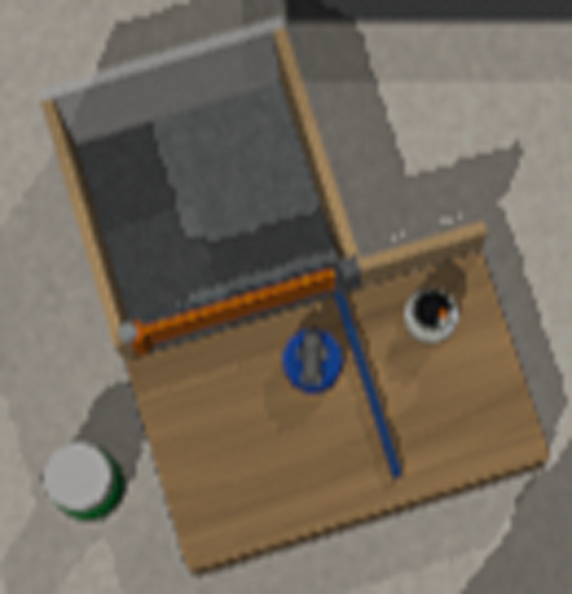

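View pics/sidez.png

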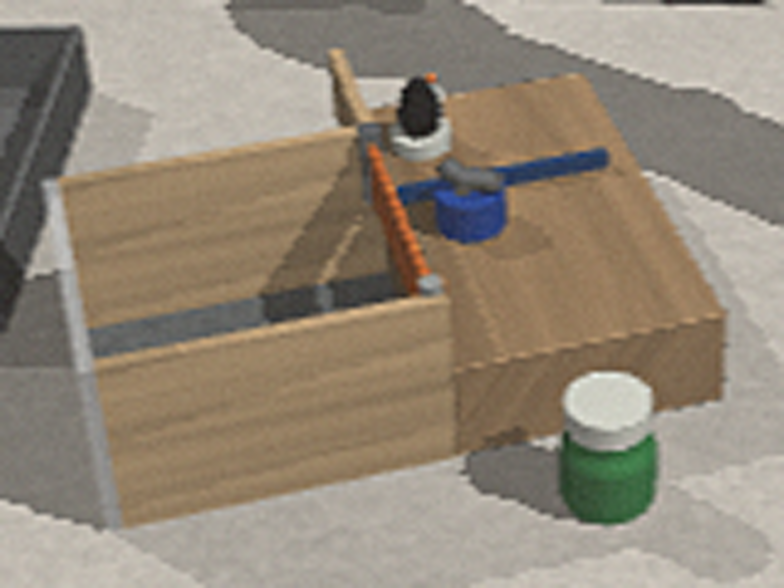

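```bash
cat > h.py <<'E'
import cv2, numpy as np
from rig import camera_model
from scipy.optimize import least_squares
def ray(cam,uv,z):
    c=camera_model(cam);K=c["intrinsics"];T=np.array(c["world_from_camera"])
    uv=np.atleast_2d(uv).astype(float)
    d=np.c_[(uv[:,0]-K[0][2])/K[0][0],(uv[:,1]-K[1][2])/K[1][1],np.ones(len(uv))]@T[:3,:3].T
    o=T[:3,3]; return (o+d*((z-o[2])/d[:,2])[:,None])[:,:2]
def proj(cam,P):
    c=camera_model(cam);K=np.array(c["intrinsics"]);T=np.linalg.inv(np.array(c["world_from_camera"]))
    q=np.atleast_2d(P)@T[:3,:3].T+T[:3,3]; q=q@K.T; return q[:,:2]/q[:,2:]
def masks(p):
    h=cv2.cvtColor(p,cv2.COLOR_BGR2HSV)
    blue=cv2.inRange(h,(105,140,40),(130,255,255)); org=cv2.inRange(h,(5,200,110),(14,255,255))
    return blue,org
E
python3 - <<'E'
from h import *
for n,roi in (("top",(105,240,235,365)),("side",(160,280,205,365))):
    p=np.load(f"pics/{n}0.npz")["p"]; a,b,c,d=roi
    for nm,m in zip(("blue","org"),masks(p)):
        mm=np.zeros_like(m); mm[a:b,c:d]=m[a:b,c:d]
        k,l,s,ce=cv2.connectedComponentsWithStats(mm)
        for i in range(1,k):
            if s[i,4]>8:
                ys,xs=np.where(l==i); print(n,nm,s[i].tolist(),ce[i].round(1),cv2.minAreaRect(np.c_[xs,ys].astype(np.float32)))
uv=lambda X,Y:(235+X/4.4-.4,105+Y/4.4-.4)
# station points (x,y,z) visible in top
pts=[((-150,85,60),uv(195,573)),((-150,-170,60),uv(548,462)),((175,83,105),uv(45,100)),((0,-170,105),uv(484,226)),((-132,-67,70),uv(397,475))]
uvs=lambda X,Y:(205+X/4.9-.4,160+Y/4.9-.4)
spts=[((-150,85,60),uvs(724,316)),((-150,-170,60),uvs(583,74)),((175,83,105),uvs(90,368)),((-132,-67,70),uvs(607,152))]
def f(x):
    R=np.array([[np.cos(x[2]),-np.sin(x[2])],[np.sin(x[2]),np.cos(x[2])]]);o=[]
    for cam,L in (("top",pts),("side",spts)):
        for P,u in L:
            w=R@(np.array(P[:2])/1000)+x[:2]; o+= list(proj(cam,[*w,P[2]/1000])[0]-u)
    return np.array(o)
s=least_squares(f,[.36,0,.27]); print(s.x,np.round(s.fun.reshape(-1,2),1))
E
```

```text
top blue [311, 172, 15, 41, 54] [318.1 191.4] ((318.29998779296875, 191.9000244140625), (42.37451934814453, 1.2649108171463013), 71.56504821777344)
top blue [300, 180, 13, 14, 75] [305.8 186.9] ((306.0, 186.5), (13.0, 12.0), 90.0)
side blue [306, 193, 11, 2, 11] [311.  193.6] ((311.02996826171875, 193.70997619628906), (0.8485281467437744, 10.040916442871094), 81.8698959350586)
side blue [291, 197, 17, 12, 87] [301.1 202.5] ((298.6719970703125, 202.80398559570312), (17.173004150390625, 10.107028007507324), 10.30484676361084)
[0.55311865 0.0067725  0.30327766] [[-2.1 -0.5]
 [ 0.8 -1.3]
 [-0.5 -0.4]
 [ 0.5  1.1]
 [-0.1 -0. ]
 [ 0.7 -0.7]
 [ 0.  -0.9]
 [ 0.3 -0.1]
 [-0.2 -0.5]]
```

```bash
cat >> h.py <<'E'
def cloud(cam,d):
    c=camera_model(cam);K=c["intrinsics"];T=np.array(c["world_from_camera"])
    v,u=np.mgrid[0:400,0:640]
    P=np.stack([(u-K[0][2])/K[0][0]*d,(v-K[1][2])/K[1][1]*d,d],-1)
    return P@T[:3,:3].T+T[:3,3]
def w2s(w,x):
    R=np.array([[np.cos(x[2]),-np.sin(x[2])],[np.sin(x[2]),np.cos(x[2])]]); return (np.atleast_2d(w)[:,:2]-x[:2])@R*1000
def s2w(s,x):
    R=np.array([[np.cos(x[2]),-np.sin(x[2])],[np.sin(x[2]),np.cos(x[2])]]); return np.atleast_2d(s)[:,:2]/1000@R.T+x[:2]
E
python3 - <<'E'
from h import *
x=np.array([.553,.0068,.303])
for n in("top","side"):
    z=np.load(f"pics/{n}0.npz"); p,d=z["p"],z["d"]; P=cloud(n,d); P=P.reshape(-1,3)
    S=w2s(P,x); Z=P[:,2]*1000
    ok=(d.ravel()>0)&(S[:,0]>-200)&(S[:,0]<220)&(abs(S[:,1]+40)<190)
    tbl=ok&(Z<15); print(n,"table z",np.median(Z[tbl&(S[:,0]<-160)]))
    dk=ok&(abs(Z-60)<6)&(S[:,0]<10); print("deck",dk.sum(),np.median(Z[dk]),cv2.minAreaRect(P[dk,:2].astype(np.float32)*1000),np.percentile(S[dk],[.5,99.5],axis=0).round())
    # edges per strip: 
    D=S[dk]
    for a in range(-120,80,40):
        m=abs(D[:,1]-a)<20; print(a,"xmin,max",D[m,0].min().round(1),D[m,0].max().round(1),m.sum())
    for a in range(-140,0,30):
        m=abs(D[:,0]-a)<15; print(a,"ymin,max",D[m,1].min().round(1),D[m,1].max().round(1),m.sum())
    b,o=masks(p); l=(cv2.cvtColor(p,cv2.COLOR_BGR2HSV))
    h=l.reshape(-1,3)
    fl=ok&(h[:,0]<=11)&(h[:,0]>=3)&(h[:,1]>190)&(h[:,2]>80)&(S[:,0]>-40)
    print("orange",fl.sum(),np.c_[S[fl],Z[fl]].mean(0))
    bl=ok&(b.ravel()>0); B=np.c_[S[bl],Z[bl]]
    r_=B[B[:,1]<-50]; s_=B[B[:,1]>=-50]; print("rail",len(r_),np.polyfit(r_[:,0],r_[:,1],1),r_.min(0),r_.max(0)); print("seal",len(s_),s_.mean(0),s_.min(0),s_.max(0))
    # wall tops
    wt=ok&(abs(Z-105)<6); W=S[wt]
    for a in (40,80,120):
        for sg in(1,-1):
            m=(abs(W[:,0]-a)<20)&(sg*W[:,1]>40); print("wall",a,sg,W[m,1].mean() if m.any() else None, m.sum())
E
```

```text
top table z -1.3050095681479412
deck 4016 58.90295062970141 ((485.8112487792969, -24.51947021484375), (156.451904296875, 319.46282958984375), 17.359920501708984) [[-151. -168.]
 [  -1.  145.]]
-120 xmin,max -151.6 0.1 551
-80 xmin,max -151.7 4.8 588
-40 xmin,max -151.1 2.2 523
0 xmin,max -151.2 -2.0 648
40 xmin,max -151.4 2.6 670
-140 ymin,max -169.2 85.2 755
-110 ymin,max -169.3 85.3 834
-80 ymin,max -169.5 149.9 910
-50 ymin,max -169.4 149.8 710
-20 ymin,max -169.6 85.1 687
orange 2 [  3.94058593  66.92033893 104.76893536]
rail 65 [ 4.42453564e-02 -6.20982844e+01] [-130.46448504  -69.42473061   63.60393941] [ -4.78412372 -50.63685054  87.42736768]
seal 62 [-45.77658047 -33.78034277  82.49798802] [-63.21161669 -49.97590612  57.21265589] [-17.64225924 -18.53568323  88.0248221 ]
wall 40 1 80.9269956431851 37
wall 40 -1 -80.67316013408048 37
wall 80 1 81.25684471817029 40
wall 80 -1 -80.3984330184206 37
wall 120 1 81.15850889361934 36
wall 120 -1 -80.53024657229933 37
side table z -1.6057565822076847
deck 2623 58.6384583079822 ((488.50445556640625, -24.932815551757812), (161.1509094238
[... 165 characters left out ...]
0 xmin,max -150.5 6.8 461
40 xmin,max -151.6 6.6 497
-140 ymin,max -171.4 86.9 477
-110 ymin,max -170.3 86.4 561
-80 ymin,max -171.3 149.2 651
-50 ymin,max -165.5 149.8 474
-20 ymin,max -171.9 86.7 427
orange 4 [ 5.78629396  1.08278369 97.04089122]
rail 29 [ 1.29361605e-02 -6.71905440e+01] [-128.48348426  -73.10013336   61.40522505] [ -8.94436431 -63.19453824  70.36877028]
seal 85 [-41.42365143 -23.37183279  76.10871639] [-57.14165534 -48.04376924  60.68354445] [-24.02845161 -15.03188391  84.58975615]
wall 40 1 81.16733378321632 57
wall 40 -1 -79.80964832769868 44
wall 80 1 81.74866953841467 59
wall 80 -1 -80.18243664481628 51
wall 120 1 81.80433203973327 62
wall 120 -1 -80.19665468774718 47
```

```bash
python3 - <<'E'
from h import *
x=np.array([.5525,.0068,.303])
for n in("top","side"):
    z=np.load(f"pics/{n}0.npz"); p,d=z["p"],z["d"]; P=cloud(n,d).reshape(-1,3)
    S=w2s(P,x); Z=P[:,2]*1000
    ok=(d.ravel()>0)&(abs(S[:,0]+45)<45)&(abs(S[:,1]+33)<45)&(Z>76)&(S[:,0]<-8)
    q=S[ok]; print(n,ok.sum(),cv2.minEnclosingCircle(q.astype(np.float32)),(q.min(0)+q.max(0))/2, q.min(0),q.max(0),np.percentile(Z[ok],[50,98]))
b=[(306,186.5)]; 
for uv in [(305.8,186.9),(306,186.5)]: print("top ray z84",w2s(ray("top",uv,.084),x))
# other objects in station frame: penguin white
E
```

```text
top 147 ((-42.88222122192383, -35.868011474609375), 19.887182235717773) [-43.09020715 -35.29570419] [-62.73439388 -54.58727713] [-23.44602042 -16.00413124] [85.09217004 99.98969608]
side 138 ((-42.279998779296875, -35.3038215637207), 21.03359031677246) [-42.75208836 -35.09402395] [-61.95294792 -52.93403247] [-23.55122879 -17.25401542] [83.56781962 99.60898953]
top ray z84 [[-44.96082891 -36.622247  ]]
top ray z84 [[-44.00393484 -37.52713843]]
```

```bash
cat >> h.py <<'E'
X=np.array([.5525,.0068,.303])
def tgt(phi,L,A=None,B=None):
    """station mm; phi jaw deg (jaw dir angle = 90-phi)"""
    a=np.radians(90-phi);u=np.array([np.cos(a),np.sin(a)])
    if A is None: A=np.array(B)+L*u
    B=np.array(A)-L*u; return A,B,s2w((A+B)/2,X)[0],np.degrees(a+X[2])
def now():
    from rig import r
    o=r.get_obs(); w,a,b,c=o["orientation"]
    y=np.array([2*(a*b-w*c),1-2*(a*a+c*c)]); ang=np.degrees(np.arctan2(y[1],y[0]))%180
    zx=2*(a*c+w*b),2*(b*c-w*a); L=o["opening"]*1000+14.5
    u=np.array([np.cos(np.radians(ang)),np.sin(np.radians(ang))]); p=o["tcp_pos"]
    A=w2s(p[:2]+u*L/2000,X)[0];B=w2s(p[:2]-u*L/2000,X)[0]
    print("t",round(o["t"],2),"tcp",p.round(4),"ang",round(ang,2),"tilt",np.round(zx,3),"L",round(L,1),"A",A.round(1),"B",B.round(1),"F",o["wrist_force"].round(1))
    return o,A,B,ang
E
python3 - <<'E'
from h import *
now(); print(tgt(70,99.8,A=(-14,30)))
z=np.load("pics/side0.npz");P=cloud("side",z["d"])[30:100,385:435].reshape(-1,3)
m=(abs(P[:,0]-.183)<.12)&(abs(P[:,1]+.518)<.12); Q=P[m]; o=Q[Q[:,2].argsort()][:25]; print(o.round(3))
E
```

```text
t 0.1 tcp [ 0.1831 -0.5179  0.2303] ang 109.47 tilt [-0.001  0.002] L 99.8 A [-511.  -340.8] B [-507.3 -440.5] F [0.3 0.5 0.1]
((-14, 30), array([-107.78132355,   -4.1336103 ]), array([0.4905241 , 0.00097518]), np.float64(37.360621192463945))
[[ 0.162 -0.474  0.241]
 [ 0.197 -0.561  0.242]
 [ 0.19  -0.561  0.242]
 [ 0.193 -0.56   0.242]
 [ 0.167 -0.47   0.243]
 [ 0.204 -0.556  0.244]
 [ 0.171 -0.467  0.244]
 [ 0.174 -0.465  0.245]
 [ 0.186 -0.562  0.245]
 [ 0.16  -0.473  0.245]
 [ 0.207 -0.562  0.245]
 [ 0.163 -0.472  0.245]
 [ 0.173 -0.472  0.245]
 [ 0.157 -0.471  0.246]
 [ 0.177 -0.472  0.246]
 [ 0.202 -0.55   0.246]
 [ 0.194 -0.559  0.246]
 [ 0.167 -0.47   0.246]
 [ 0.19  -0.559  0.246]
 [ 0.186 -0.566  0.247]
 [ 0.198 -0.555  0.248]
 [ 0.205 -0.553  0.248]
 [ 0.172 -0.464  0.248]
 [ 0.202 -0.551  0.249]
 [ 0.208 -0.562  0.249]]
```

{"fn": "move_arm", "kwargs": {"steps": [[0, 0, -8, 3.4, 5.8, 0, 100], [0, 0, -8, 3.4, 5.8, 0, 100], [0, 0, -8, 3.4, 5.8, 0, 100], [0, 0, -8, 3.4, 5.8, 0, 100], [0, 0, -8, 3.4, 5.8, 0, 100], [0, 0, -8, 3.4, 5.8, 0, 100], [0, 0, -8, 3.4, 5.8, 0, 100], [0, 0, -8, 3.4, 5.8, 0, 100], [0, 0, -8, 3.4, 5.8, 0, 100], [0, 0, 0, 0, 0, 0, 100]]}}

```text
t: 1.35
tcp_pos: [0.4544, -0.0444, 0.2267]
orientation: [-0.003, 0.899, -0.438, -0.001]
wrist_force: [-0.6, -0.5, -0.4]
opening: 0.0855
```

```bash
python3 -c "
from h import *
now()"
```

```text
t 1.35 tcp [ 0.4544 -0.0444  0.2267] ang 38.08 tilt [0.    0.007] L 100.0 A [-62.1  -1.9] B [-155.7  -37.3] F [-0.6 -0.5 -0.4]
```

{"fn": "move_arm", "kwargs": {"steps": [[0, 0, -0.7, 1.8, 2.3, 0, 100], [0, 0, 0, 1.8, 2.3, -2, 100], [0, 0, 0, 0, 0, -4, 100], [0, 0, 0, 0, 0, -4, 100], [0, 0, 0, 0, 0, -2, 100], [0, 0, 0, 0, 0, 0, 100]]}}

```text
t: 2.1
tcp_pos: [0.4886, -0.0031, 0.1015]
orientation: [-0.0, 0.896, -0.444, -0.002]
wrist_force: [-0.8, -0.0, -0.0]
opening: 0.0857
```

```bash
python3 -c "
from h import *
from rig import snapshot
now()
for n,(a,b,c,d) in (('top',(105,240,235,365)),('side',(120,260,205,365))):
    p,dd=snapshot(n); cv2.imwrite(f'pics/{n}1.png',cv2.resize(p[a:b,c:d],None,fx=4.2,fy=4.2,interpolation=cv2.INTER_CUBIC)); np.savez(f'pics/{n}1.npz',p=p,d=dd)
"
```

```text
t 2.1 tcp [ 0.4886 -0.0031  0.1015] ang 37.25 tilt [-0.004  0.002] L 100.2 A [-16.9  26.7] B [-111.1   -7.4] F [-0.8 -0.  -0. ]
```

View pics/side1.png

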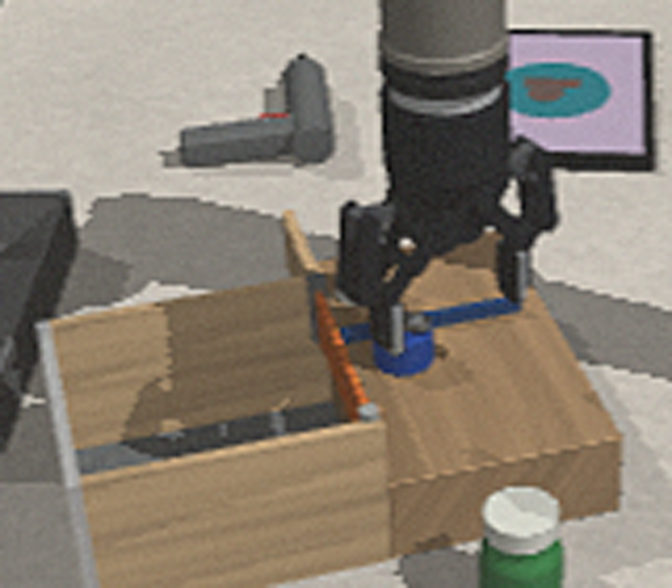

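View pics/top1.png

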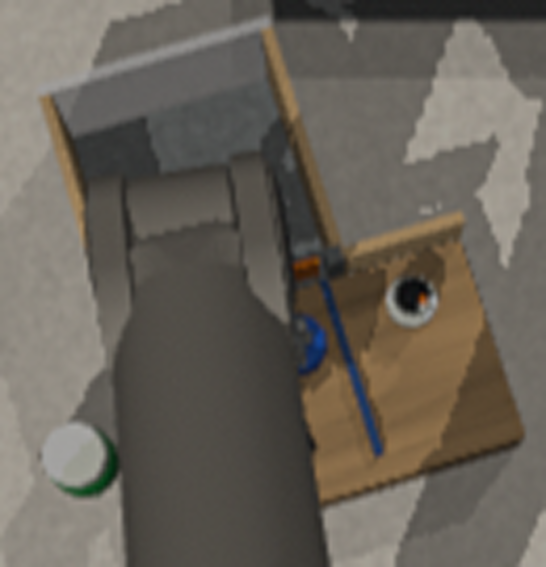

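```bash
python3 -c "
from h import *
z=np.load('pics/side1.npz');P=cloud('side',z['d']).reshape(-1,3);S=w2s(P,X);Z=P[:,2]*1000
a=np.radians(37.25)-X[2];u=np.array([np.cos(a),np.sin(a)]);n=np.array([u[1],-u[0]])
for nm,C in(('A',(-16.9,26.7)),('B',(-111.1,-7.4))):
    D=S-C; U=D@u;N=D@n
    for lo in range(100,150,6):
        m=(abs(U)<40)&(abs(N)<25)&(Z>lo)&(Z<=lo+6)
        if m.any(): print(nm,lo,m.sum(),'u',U[m].min().round(),U[m].max().round(),'n',N[m].min().round(),N[m].max().round(),'zmin',Z[m].min().round(1))
"
```

```text
A 100 26 u 14.0 33.0 n -23.0 22.0 zmin 100.9
A 112 4 u -7.0 1.0 n -10.0 -1.0 zmin 115.3
A 118 7 u -5.0 3.0 n -13.0 -6.0 zmin 119.2
A 124 20 u -7.0 8.0 n -11.0 8.0 zmin 124.4
A 130 17 u -6.0 8.0 n -12.0 8.0 zmin 130.7
A 136 14 u -8.0 6.0 n -12.0 5.0 zmin 136.0
A 142 20 u -5.0 8.0 n -13.0 5.0 zmin 142.5
A 148 7 u -5.0 7.0 n -11.0 -6.0 zmin 149.2
B 112 6 u 5.0 8.0 n -11.0 8.0 zmin 112.4
B 118 12 u 1.0 10.0 n -12.0 10.0 zmin 118.4
B 124 17 u -6.0 9.0 n -14.0 7.0 zmin 124.1
B 130 12 u -5.0 9.0 n -13.0 7.0 zmin 130.0
B 136 18 u -5.0 9.0 n -12.0 7.0 zmin 136.2
B 142 15 u -7.0 9.0 n -11.0 6.0 zmin 142.2
B 148 18 u -5.0 9.0 n -13.0 10.0 zmin 148.5
```

{"fn": "move_arm", "kwargs": {"steps": [[0, 0, 0, 0, 0, -2.3, 100], [0, 0, 0, 0, 0, -2, 100], [0, 0, 0, 0, 0, -0.3, 100], [0, 0, 0, 0, 0, 0, 100]]}}

```text
t: 2.7
tcp_pos: [0.4959, -0.0041, 0.0626]
orientation: [-0.003, 0.895, -0.445, 0.006]
wrist_force: [0.0, -0.5, 0.1]
opening: 0.085
```

```bash
cat > go.py <<'E'
import sys
from h import *
# usage: phi L Ax Ay n
o,A,B,ang=now(); p=o["tcp_pos"]
a=[float(v) for v in sys.argv[1:]]
while len(a)>=3:
    phi,ax,ay=a[:3];a=a[3:]; L=o["opening"]*1000+14.5
    A2,B2,M,an=tgt(phi,L,A=np.array((ax,ay)))
    r_=A2-np.array((5.5,70)); R=np.hypot(*r_); hw=2.5+10; th=np.degrees(np.arctan2(r_[0],-r_[1])+np.arcsin(min(1,hw/R)))
    print("->phi",phi,"A",A2.round(1),"B",B2.round(1),"theta~",round(th,1),"delta cm",((M-p[:2])*100).round(2),"dz",round((.056-p[2])*100,2),"turn",round(an-ang,1))
    p=np.array([*M,.056]);ang=an
E
python3 go.py 70 -5 30 70 24 36
```

```text
t 2.7 tcp [ 0.4959 -0.0041  0.0626] ang 37.15 tilt [0.013 0.001] L 99.5 A [-10.4  23.3] B [-104.   -10.4] F [ 0.  -0.5  0.1]
->phi 70.0 A [-5. 30.] B [-98.5  -4. ] theta~ 2.9 delta cm [0.33 0.78] dz -0.66 turn 0.2
->phi 70.0 A [24. 36.] B [-69.5   2. ] theta~ 47.4 delta cm [2.59 1.44] dz 0.0 turn 0.0
```

{"fn": "move_arm", "kwargs": {"steps": [[0, 0.6, 0, 0, 0.8, -0.6, 100], [0, 0, 0, 0, 0, 0, 100]]}}

```text
t: 2.95
tcp_pos: [0.4976, 0.0047, 0.0582]
orientation: [-0.002, 0.895, -0.445, 0.002]
wrist_force: [0.1, 0.8, 0.3]
opening: 0.0855
```

```bash
python3 go.py 70 -5 30 70 24 36
```

```text
t 2.95 tcp [0.4976 0.0047 0.0582] ang 37.14 tilt [0.006 0.001] L 100.0 A [-6.  31.3] B [-100.1   -2.6] F [0.1 0.8 0.3]
->phi 70.0 A [-5. 30.] B [-98.9  -4.2] theta~ 2.9 delta cm [ 0.15 -0.11] dz -0.22 turn 0.2
->phi 70.0 A [24. 36.] B [-69.9   1.8] theta~ 47.4 delta cm [2.59 1.44] dz 0.0 turn 0.0
```

{"fn": "move_arm", "kwargs": {"steps": [[0, 0, 0, 0.5, 0.2, 0, 100], [0, 0, 0, 0.5, 0.2, 0, 100], [0, 0, 0, 0.5, 0.2, 0, 100], [0, 0, 0, 0.5, 0.2, 0, 100], [0, 0, 0, 0.5, 0.2, 0, 100], [0, 0, 0, 0.4, 0.2, 0, 100], [0, 0, 0, 0, 0, 0, 100]]}}

```text
t: 3.82
tcp_pos: [0.5102, 0.0085, 0.0566]
orientation: [0.014, 0.895, -0.446, -0.012]
wrist_force: [-5.6, -3.2, 3.4]
opening: 0.0855
```

```bash
python3 go.py 70 24 36 ; python3 -c "
from h import *
from rig import snapshot
for n,(a,b,c,d) in (('top',(105,240,235,365)),('side',(120,260,205,365))):
    p,dd=snapshot(n); cv2.imwrite(f'pics/{n}2.png',cv2.resize(p[a:b,c:d],None,fx=4.2,fy=4.2,interpolation=cv2.INTER_CUBIC)); np.savez(f'pics/{n}2.npz',p=p,d=dd)
"
```

```text
t 3.83 tcp [0.5102 0.0085 0.0566] ang 37.05 tilt [-0.033 -0.015] L 100.0 A [ 7.2 31.1] B [-87.   -2.6] F [-5.6 -3.2  3.4]
->phi 70.0 A [24. 36.] B [-70.    1.8] theta~ 47.4 delta cm [1.47 0.95] dz -0.06 turn 0.3
```

View pics/side2.png

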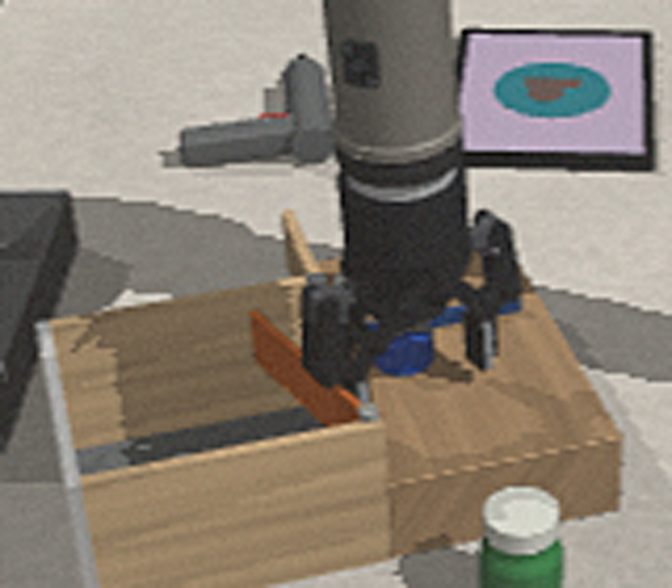

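View pics/top2.png

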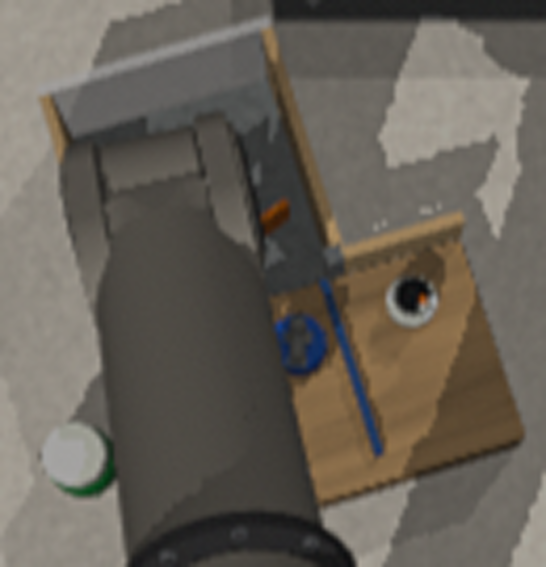

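```bash
cat >> h.py <<'E'
def flap(cam,p,d):
    P=cloud(cam,d).reshape(-1,3);S=w2s(P,X);Z=P[:,2]*1000
    h=cv2.cvtColor(p,cv2.COLOR_BGR2HSV).reshape(-1,3)
    m=(h[:,0]<=11)&(h[:,0]>=3)&(h[:,1]>170)&(h[:,2]>60)&(d.ravel()>0)&(S[:,0]>-5)&(S[:,0]<150)&(abs(S[:,1])<75)&(Z>60)&(Z<112)
    Q=S[m]-(5.5,70); 
    if len(Q)==0: return None
    th=np.arctan2(Q[:,0],-Q[:,1]); s=np.hypot(*Q.T); k=s>50
    return m.sum(),np.median(th[k]).round(3),s.max().round(),Z[m].max().round()
def sealpos(cam,p,d):
    P=cloud(cam,d).reshape(-1,3);S=w2s(P,X);Z=P[:,2]*1000
    b=masks(p)[0].ravel()>0
    m=b&(d.ravel()>0)&(S[:,1]>-63)&(Z>74)&(Z<95)&(abs(S[:,0]+20)<80)
    q=S[m]
    return (m.sum(),)+((q.min(0).round(1),q.max(0).round(1)) if m.any() else ())
E
python3 -c "
from h import *
for n in('side','top'):
    for i in (1,2):
        z=np.load(f'pics/{n}{i}.npz'); print(n,i,flap(n,z['p'],z['d']),sealpos(n,z['p'],z['d']))
"
```

```text
side 1 (np.int64(44), np.float64(0.01), np.float64(135.0), np.float64(104.0)) (np.int64(31), array([-58.1, -32.5]), array([-35.5, -16. ]))
side 2 (np.int64(66), np.float64(0.344), np.float64(138.0), np.float64(104.0)) (np.int64(25), array([-55.1, -45.8]), array([-26.5, -13.8]))
top 1 None (np.int64(116), array([-62.2, -54.6]), array([ 59.9, 654.8]))
top 2 None (np.int64(130), array([-62.1, -53.7]), array([ 59.9, 653.3]))
```

{"fn": "move_arm", "kwargs": {"steps": [[0.9, -1.9, 0.3, 0.7, 0.5, 0, 100], [0.5, -1, 0, 0.7, 0.5, 0, 100], [0.5, -1, 0, 0.7, 0.5, 0, 100]]}}

```text
t: 4.3
tcp_pos: [0.5191, 0.0145, 0.0532]
orientation: [-0.004, 0.895, -0.445, 0.003]
wrist_force: [-7.6, -5.1, 4.0]
opening: 0.0856
```

```bash
python3 go.py 70 24 36 55 22 36
```

```text
t 4.3 tcp [0.5191 0.0145 0.0532] ang 37.09 tilt [0.009 0.006] L 100.1 A [17.5 34.2] B [-76.7   0.4] F [-7.6 -5.1  4. ]
->phi 70.0 A [24. 36.] B [-70.    1.8] theta~ 47.4 delta cm [0.58 0.34] dz 0.28 turn 0.3
->phi 55.0 A [22. 36.] B [-60.  -21.4] theta~ 45.2 delta cm [ 0.73 -0.99] dz 0.0 turn 15.0
```

```bash
python3 go.py 58 13.6 34.6 50 26.9 36.2 45 46 38
```

```text
t 4.3 tcp [0.5191 0.0145 0.0532] ang 37.09 tilt [0.009 0.006] L 100.1 A [17.5 34.2] B [-76.7   0.4] F [-7.6 -5.1  4. ]
->phi 58.0 A [13.6 34.6] B [-71.3 -18.4] theta~ 33.0 delta cm [ 0.35 -0.86] dz 0.28 turn 12.3
->phi 50.0 A [26.9 36.2] B [-49.8 -28.1] theta~ 50.5 delta cm [1.78 0.13] dz 0.0 turn 8.0
->phi 45.0 A [46. 38.] B [-24.8 -32.8] theta~ 65.7 delta cm [2.15 0.52] dz 0.0 turn 5.0
```

{"fn": "move_arm", "kwargs": {"steps": [[0.3, -0.6, 4.5, 0.4, -0.1, 0.2, 100], [0.3, -0.6, 4.5, 0.4, -0.1, 0.1, 100]]}}

```text
t: 4.55
tcp_pos: [0.5209, 0.0042, 0.0532]
orientation: [-0.006, 0.927, -0.374, 0.005]
wrist_force: [-3.6, -3.9, 0.1]
opening: 0.086
```

```bash
python3 go.py 58 13.6 34.6 50 26.9 36.2
```

```text
t 4.55 tcp [0.5209 0.0042 0.0532] ang 46.09 tilt [0.014 0.007] L 100.5 A [13.1 31.1] B [-75.  -17.2] F [-3.6 -3.9  0.1]
->phi 58.0 A [13.6 34.6] B [-71.6 -18.7] theta~ 33.0 delta cm [0.15 0.15] dz 0.28 turn 3.3
->phi 50.0 A [26.9 36.2] B [-50.1 -28.4] theta~ 50.5 delta cm [1.78 0.13] dz 0.0 turn 8.0
```

{"fn": "move_arm", "kwargs": {"steps": [[0, 0.3, 3, 0.5, 0.5, 0.4, 100]]}}

```text
t: 4.68
tcp_pos: [0.5226, 0.0038, 0.0554]
orientation: [-0.001, 0.936, -0.351, -0.0]
wrist_force: [-2.7, -5.7, -3.0]
opening: 0.0853
```

```bash
python3 go.py 58 13.6 34.6 50 26.9 36.2;  python3 -c "
from h import *
from rig import snapshot
for n,(a,b,c,d) in (('top',(105,240,235,365)),('side',(120,260,205,365))):
    p,dd=snapshot(n); cv2.imwrite(f'pics/{n}3.png',cv2.resize(p[a:b,c:d],None,fx=4.2,fy=4.2,interpolation=cv2.INTER_CUBIC)); np.savez(f'pics/{n}3.npz',p=p,d=dd)
    print(flap(n,p,dd),sealpos(n,p,dd))
"; python3 -c "
import cv2,numpy as np
a=cv2.imread('pics/top3.png');b=cv2.imread('pics/side3.png')
a=cv2.resize(a,(380,395));b=cv2.resize(b,(420,367));c=np.zeros((395,800,3),np.uint8);c[:395,:380]=a;c[:367,380:]=b;cv2.imwrite('pics/c3.png',c)"
```

```text
t 4.67 tcp [0.5226 0.0038 0.0554] ang 48.93 tilt [0.    0.002] L 99.8 A [13.1 32.2] B [-71.9 -20. ] F [-2.7 -5.7 -3. ]
->phi 58.0 A [13.6 34.6] B [-71.1 -18.3] theta~ 33.0 delta cm [0.   0.22] dz 0.06 turn 0.4
->phi 50.0 A [26.9 36.2] B [-49.6 -28. ] theta~ 50.5 delta cm [1.78 0.13] dz 0.0 turn 8.0
None (np.int64(111), array([-61.4, -53.7]), array([ 59.8, 649.8]))
(np.int64(89), np.float64(0.513), np.float64(136.0), np.float64(105.0)) (np.int64(43), array([-56.1, -33.4]), array([-29.9, -15.5]))
```

View pics/c3.png

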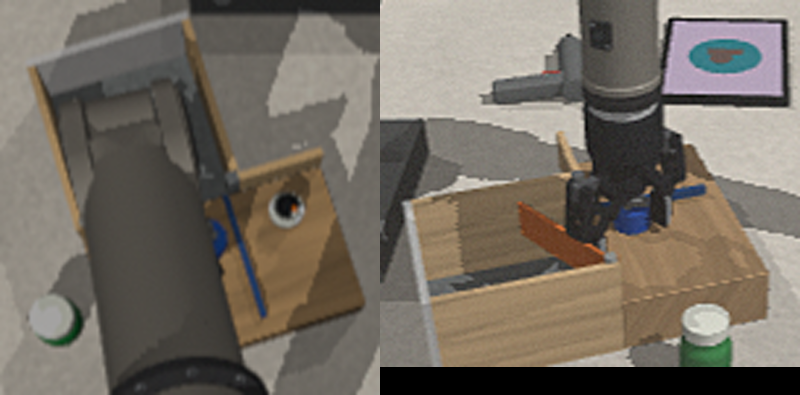

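{"fn": "move_arm", "kwargs": {"steps": [[0, -0.4, 1.6, 0.6, 0.3, 0.1, 100], [0, -0.4, 1.6, 0.6, 0.3, 0.1, 100], [0, -0.4, 1.6, 0.6, 0.3, 0.1, 100]]}}

```text
t: 5.15
tcp_pos: [0.5312, 0.0053, 0.056]
orientation: [0.005, 0.95, -0.312, 0.001]
wrist_force: [-7.2, -5.8, 5.2]
opening: 0.0854
```

```bash
python3 go.py 50 26.9 36.2 45 46 38
```

```text
t 5.15 tcp [0.5312 0.0053 0.056 ] ang 53.6 tilt [-0.002 -0.009] L 99.9 A [19.5 34.5] B [-61.1 -24.6] F [-7.2 -5.8  5.2]
->phi 50.0 A [26.9 36.2] B [-49.6 -28. ] theta~ 50.5 delta cm [0.92 0.2 ] dz 0.0 turn 3.8
->phi 45.0 A [46. 38.] B [-24.6 -32.6] theta~ 65.7 delta cm [2.15 0.52] dz 0.0 turn 5.0
```

{"fn": "move_arm", "kwargs": {"steps": [[0.4, -0.5, 1.3, 0.7, 0.35, 0.05, 100], [0.4, -0.5, 1.3, 0.7, 0.35, 0.05, 100], [0.3, -0.5, 1, 0.7, 0.35, 0.05, 100]]}}

```text
t: 5.52
tcp_pos: [0.5378, 0.0069, 0.0545]
orientation: [0.003, 0.959, -0.283, -0.003]
wrist_force: [-11.9, -3.4, 11.0]
opening: 0.0857
```

```bash
cat > look.py <<'E'
import sys
from h import *
from rig import snapshot
k=sys.argv[1]; c=np.zeros((395,800,3),np.uint8)
for n,(a,b,e,d) in (('top',(105,240,235,365)),('side',(120,260,205,365))):
    p,dd=snapshot(n); q=p[a:b,e:d]
    if n=='top': c[:395,:380]=cv2.resize(q,(380,395),interpolation=cv2.INTER_CUBIC)
    else: c[:367,380:]=cv2.resize(q,(420,367),interpolation=cv2.INTER_CUBIC)
    np.savez(f'pics/{n}{k}.npz',p=p,d=dd); print(n,flap(n,p,dd),sealpos(n,p,dd))
cv2.imwrite(f'pics/c{k}.png',c)
E
python3 go.py 50 26.9 36.2 45 46 38; python3 look.py 4
```

```text
t 5.53 tcp [0.5378 0.0069 0.0545] ang 57.09 tilt [-0.008 -0.004] L 100.2 A [24.5 36.5] B [-52.5 -27.5] F [-11.9  -3.4  11. ]
->phi 50.0 A [26.9 36.2] B [-49.8 -28.2] theta~ 50.5 delta cm [0.26 0.03] dz 0.15 turn 0.3
->phi 45.0 A [46. 38.] B [-24.8 -32.8] theta~ 65.7 delta cm [2.15 0.52] dz 0.0 turn 5.0
top None (np.int64(113), array([-46.7, -62.9]), array([ 60. , 654.9]))
side (np.int64(136), np.float64(0.834), np.float64(135.0), np.float64(104.0)) (np.int64(26), array([-36. , -38.8]), array([-16.9, -21.6]))
```

View pics/c4.png

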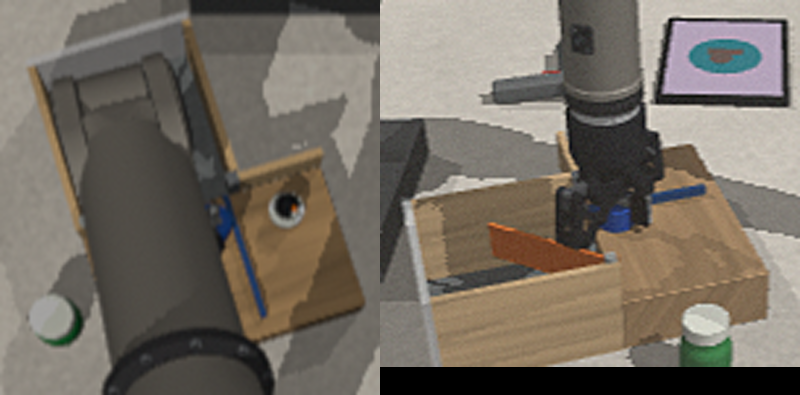

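{"fn": "move_arm", "kwargs": {"steps": [[0.2, -0.6, 1.3, 0.9, 0.35, 0.3, 100], [0.2, -0.6, 1.3, 0.9, 0.35, 0.2, 100]]}}

```text
t: 5.88
tcp_pos: [0.5418, 0.0118, 0.055]
orientation: [0.003, 0.964, -0.264, -0.009]
wrist_force: [-10.8, 0.8, 3.9]
opening: 0.0852
```

```bash
python3 go.py 45 46 38; python3 look.py 5
```

```text
t 5.88 tcp [0.5418 0.0118 0.055 ] ang 59.35 tilt [-0.019 -0.001] L 99.7 A [28.3 41.3] B [-45.8 -25.4] F [-10.8   0.8   3.9]
->phi 45.0 A [46. 38.] B [-24.5 -32.5] theta~ 65.7 delta cm [2.01 0.08] dz 0.1 turn 3.0
top None (np.int64(100), array([-42.9, -62.7]), array([ 59.8, 651.6]))
side (np.int64(195), np.float64(1.037), np.float64(136.0), np.float64(106.0)) (np.int64(22), array([-27.6, -36.4]), array([-13.5, -24.1]))
```

View pics/c5.png

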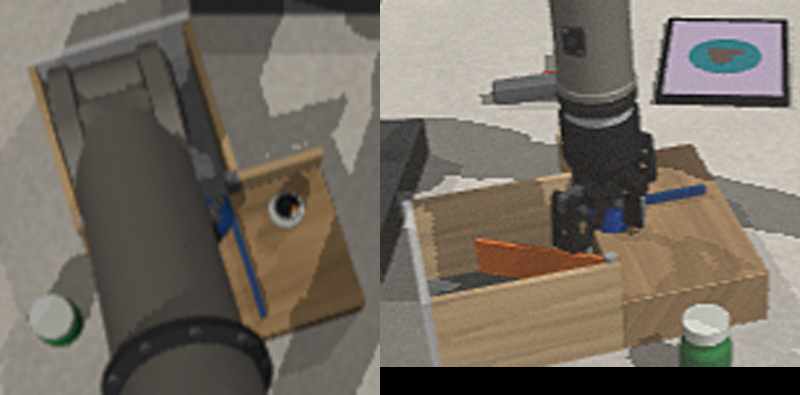

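{"fn": "move_arm", "kwargs": {"steps": [[0, -1, 1.2, 1, 0.15, 0.2, 100], [0, -0.8, 1, 1, 0.15, 0.1, 100], [0, -0.8, 0.8, 1, 0.15, 0.1, 100]]}}

```text
t: 6.35
tcp_pos: [0.5474, 0.0182, 0.0541]
orientation: [0.005, 0.971, -0.24, -0.013]
wrist_force: [-15.3, -0.9, 10.4]
opening: 0.0854
```

```bash
python3 go.py 45 46 38; python3 look.py 6
```

```text
t 6.35 tcp [0.5474 0.0182 0.0541] ang 62.21 tilt [-0.027 -0.003] L 99.9 A [34.  47.6] B [-36.9 -22.9] F [-15.3  -0.9  10.4]
->phi 45.0 A [46. 38.] B [-24.7 -32.7] theta~ 65.7 delta cm [ 1.45 -0.57] dz 0.19 turn 0.2
top None (np.int64(113), array([-38.8, -62.5]), array([ 59.9, 644.4]))
side (np.int64(217), np.float64(1.29), np.float64(134.0), np.float64(105.0)) (np.int64(10), array([-19.7, -32.7]), array([-11.1, -24.4]))
```

View pics/c6.png

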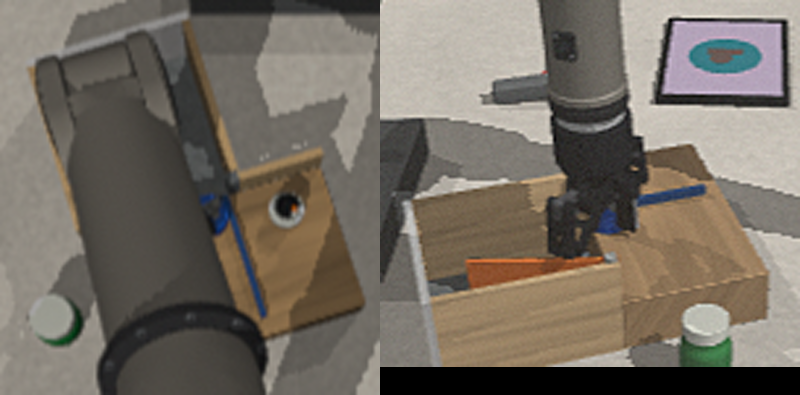

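{"fn": "move_arm", "kwargs": {"steps": [[0, -0.5, 0, -0.7, -0.3, 0.3, 100], [0, -0.5, 0, 0.4, -0.6, 0.1, 100]]}}

```text
t: 6.7
tcp_pos: [0.5382, 0.0096, 0.0569]
orientation: [0.004, 0.97, -0.244, -0.011]
wrist_force: [-16.7, 11.1, 7.1]
opening: 0.0854
```

```bash
python3 go.py 45 25 36
```

```text
t 6.7 tcp [0.5382 0.0096 0.0569] ang 61.79 tilt [-0.023 -0.002] L 99.9 A [22.9 41.9] B [-48.5 -28.1] F [-16.7  11.1   7.1]
->phi 45.0 A [25. 36.] B [-45.7 -34.7] theta~ 48.4 delta cm [ 0.42 -0.52] dz -0.09 turn 0.6
```

```bash
python3 look.py 7; python3 -c "
from h import *
now()
q=[]
for n,(a,b,c,d) in (('top',(140,200,280,340)),('side',(175,225,270,330))):
    p=np.load(f'pics/{n}7.npz')['p'][a:b,c:d]; q.append(cv2.resize(p,(400,400),interpolation=cv2.INTER_CUBIC))
cv2.imwrite('pics/z7.png',np.hstack(q))
"
```

```text
top None (np.int64(109), array([-41.5, -62.8]), array([ 60. , 654.6]))
side (np.int64(158), np.float64(0.908), np.float64(135.0), np.float64(105.0)) (np.int64(27), array([-33.9, -48.6]), array([ -7.2, -24.7]))
t 6.8 tcp [0.5381 0.0096 0.0568] ang 61.78 tilt [-0.023 -0.002] L 100.0 A [22.8 42. ] B [-48.6 -28. ] F [-12.1   3.4   6.7]
```

View pics/z7.png

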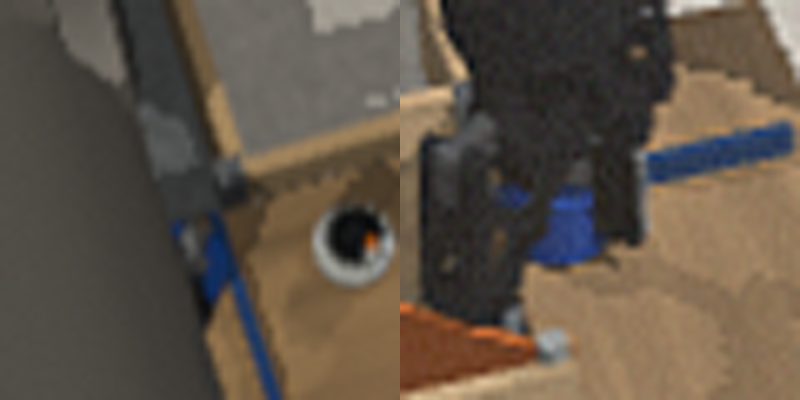

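```bash
python3 -c "
from h import *
p=np.load('pics/top7.npz')['p']; b=masks(p)[0]
ys,xs=np.where(b[165:200,295:325]>0); ys+=165; xs+=295
S=w2s(ray('top',np.c_[xs,ys],.084),X)
for y in sorted(set(ys)): 
    m=ys==y; print(y,xs[m].min(),xs[m].max(),S[m].round(0)[[0,-1]].tolist())
P=cloud('side',np.load('pics/side7.npz')['d']).reshape(-1,3);h=masks(np.load('pics/side7.npz')['p'])[0].ravel()>0
T=w2s(P,X);Z=P[:,2]*1000;m=h&(T[:,0]>-80)&(T[:,0]<30)&(T[:,1]>-62)&(T[:,1]<0);print(np.c_[T[m],Z[m]].round(0)[::3].tolist())
"
```

```text
172 312 312 [[-8.0, -67.0], [-8.0, -67.0]]
173 312 312 [[-11.0, -66.0], [-11.0, -66.0]]
174 306 312 [[-8.0, -49.0], [-14.0, -65.0]]
175 311 313 [[-16.0, -62.0], [-17.0, -67.0]]
176 311 313 [[-19.0, -61.0], [-20.0, -66.0]]
177 311 313 [[-21.0, -60.0], [-23.0, -65.0]]
178 311 314 [[-24.0, -59.0], [-27.0, -67.0]]
179 311 314 [[-27.0, -58.0], [-30.0, -66.0]]
180 311 314 [[-30.0, -57.0], [-33.0, -65.0]]
181 310 315 [[-32.0, -53.0], [-36.0, -67.0]]
182 310 315 [[-35.0, -53.0], [-39.0, -66.0]]
183 310 316 [[-38.0, -52.0], [-43.0, -68.0]]
184 311 316 [[-41.0, -54.0], [-46.0, -67.0]]
185 316 316 [[-48.0, -67.0], [-48.0, -67.0]]
186 316 316 [[-51.0, -66.0], [-51.0, -66.0]]
187 317 317 [[-55.0, -68.0], [-55.0, -68.0]]
188 317 317 [[-58.0, -67.0], [-58.0, -67.0]]
189 317 317 [[-61.0, -66.0], [-61.0, -66.0]]
190 318 318 [[-64.0, -68.0], [-64.0, -68.0]]
191 318 318 [[-67.0, -67.0], [-67.0, -67.0]]
192 318 318 [[-70.0, -66.0], [-70.0, -66.0]]
193 319 319 [[-74.0, -68.0], [-74.0, -68.0]]
194 319 319 [[-76.0, -67.0], [-76.0, -67.0]]
195 319 319 [[-79.0, -66.0], [-79.0, -66.0]]
196 320 320 [[-83.0, -68.0], [-83.0, -68.0]]
197 320 320 [[-86.0, -67.0], [-86.0, -67.0]]
198 320 320 [[-89.0, -66.0], [-89.0, -66.0]]
199 321 321 [[-92.0, -68.0], [-92.0, -68.0]]
[[-9.0, -41.0, 84.0], [-32.0, -34.0, 83.0], [-20.0, -29.0, 86.0], [-28.0, -29.0, 84.0], [-20.0, -29.0, 82.0], [-27.0, -28.0, 82.0], [-21.0, -26.0, 81.0], [-30.0, -28.0, 78.0], [-22.0, -28.0, 77.0], [-30.0, -30.0, 73.0], [-22.0, -31.0, 71.0], [-29.0, -26.0, 73.0], [-16.0, -29.0, 70.0], [-24.0, -27.0, 70.0], [-33.0, -30.0, 65.0], [-16.0, -32.0, 65.0], [-24.0, -27.0, 67.0], [-32.0, -26.0, 65.0], [-18.0, -27.0, 64.0], [-26.0, -26.0, 64.0]]
```

{"fn": "move_arm", "kwargs": {"steps": [[0, -0.8, 0, -0.6, -0.3, 0, 100], [0, -0.5, 0.3, 0.4, -0.5, 0, 100]]}}

```text
t: 7.05
tcp_pos: [0.5287, 0.001, 0.0557]
orientation: [0.003, 0.97, -0.242, -0.007]
wrist_force: [-16.3, 5.8, 6.9]
opening: 0.085
```

```bash
python3 go.py 45 15.2 36
```

```text
t 7.05 tcp [0.5287 0.001  0.0557] ang 61.99 tilt [-0.014 -0.003] L 99.5 A [10.9 36.5] B [-59.9 -33.4] F [-16.3   5.8   6.9]
->phi 45.0 A [15.2 36. ] B [-55.2 -34.4] theta~ 36.6 delta cm [0.45 0.06] dz 0.03 turn 0.4
```

{"fn": "move_arm", "kwargs": {"steps": [[0, -0.5, 0.2, 0.9, 0.1, 0.1, 100], [0, -0.5, 0, 0.9, 0.1, 0.1, 100]]}}

```text
t: 7.3
tcp_pos: [0.5325, 0.0046, 0.0556]
orientation: [0.004, 0.971, -0.239, -0.012]
wrist_force: [-13.5, 1.4, 5.8]
opening: 0.0851
```

```bash
python3 go.py 45 25 36
```

```text
t 7.3 tcp [0.5325 0.0046 0.0556] ang 62.29 tilt [-0.025 -0.003] L 99.6 A [15.5 39. ] B [-55.  -31.3] F [-13.5   1.4   5.8]
->phi 45.0 A [25. 36.] B [-45.4 -34.4] theta~ 48.4 delta cm [ 1.   -0.01] dz 0.04 turn 0.1
```

{"fn": "move_arm", "kwargs": {"steps": [[0, -1.2, 0, 1.2, -0.2, 0.1, 100], [0, -1, 0, 1.2, -0.2, 0.1, 100]]}}

```text
t: 7.55
tcp_pos: [0.5356, 0.0072, 0.0548]
orientation: [0.003, 0.971, -0.238, -0.014]
wrist_force: [-22.5, 4.0, 16.3]
opening: 0.0854
```

```bash
python3 go.py 45 35 36; python3 look.py 8
```

```text
t 7.55 tcp [0.5356 0.0072 0.0548] ang 62.51 tilt [-0.029  0.001] L 99.9 A [19.2 40.8] B [-51.3 -29.9] F [-22.5   4.   16.3]
->phi 45.0 A [35. 36.] B [-35.6 -34.6] theta~ 57.1 delta cm [1.64 0.02] dz 0.12 turn -0.2
top None (np.int64(102), array([-39.8, -62.7]), array([ 59.9, 655.8]))
side (np.int64(136), np.float64(0.809), np.float64(135.0), np.float64(105.0)) (np.int64(26), array([-36.2, -42.5]), array([ -5.8, -22. ]))
```

View pics/c8.png

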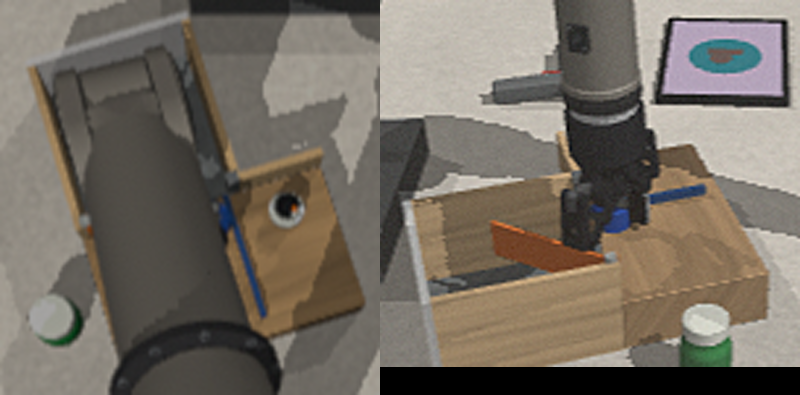

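{"fn": "move_arm", "kwargs": {"steps": [[0, -0.8, 0, -0.7, -0.3, 0.2, 100], [0, -0.8, 0, 0, -0.6, 0.1, 100], [0, -0.5, 0, 0.4, -0.6, 0, 100]]}}

```text
t: 8.02
tcp_pos: [0.5239, -0.0114, 0.0552]
orientation: [0.003, 0.972, -0.235, -0.002]
wrist_force: [-5.0, 0.4, 1.3]
opening: 0.0853
```

```bash
python3 go.py 45 12 29.6; python3 look.py 9;python3 -c "
from h import *
q=[]
for n,(a,b,c,d) in (('top',(140,200,280,340)),('side',(175,225,270,330))):
    p=np.load(f'pics/{n}9.npz')['p'][a:b,c:d]; q.append(cv2.resize(p,(400,400),interpolation=cv2.INTER_CUBIC))
cv2.imwrite('pics/z9.png',np.hstack(q))
"
```

```text
t 8.03 tcp [ 0.5239 -0.0114  0.0552] ang 62.79 tilt [-0.006 -0.005] L 99.8 A [ 2.3 26.7] B [-67.8 -44.4] F [-5.   0.4  1.3]
->phi 45.0 A [12.  29.6] B [-58.6 -41. ] theta~ 26.9 delta cm [0.81 0.58] dz 0.08 turn -0.4
top (np.int64(2), np.float64(nan), np.float64(5.0), np.float64(105.0)) (np.int64(76), array([-31.6, -62.7]), array([ 59.9, 654.7]))
side (np.int64(58), np.float64(0.217), np.float64(135.0), np.float64(103.0)) (np.int64(21), array([-44.9, -40.9]), array([-14.2, -23. ]))
  return _methods._mean(a, axis=axis, dtype=dtype,
  ret = ret.dtype.type(ret / rcount)
```

View pics/z9.png

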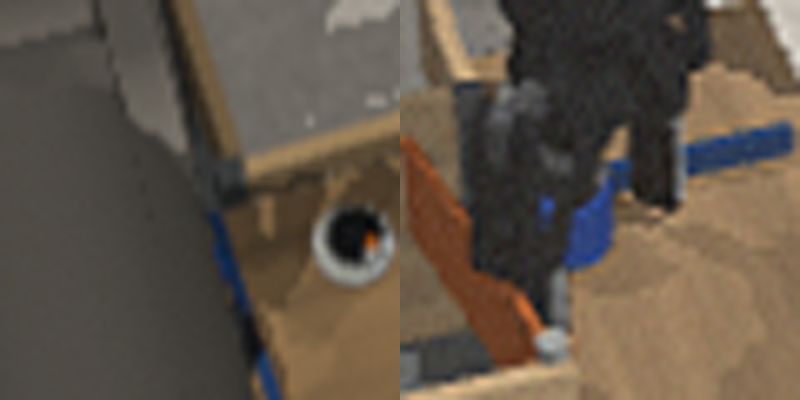

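{"fn": "move_arm", "kwargs": {"steps": [[0, -0.5, 0, 0.8, 0.3, 0.1, 100], [0, -0.5, 0, 0.8, 0.3, 0.1, 100]]}}

```text
t: 8.38
tcp_pos: [0.533, -0.0078, 0.055]
orientation: [0.005, 0.972, -0.234, 0.0]
wrist_force: [-7.0, -0.4, 1.6]
opening: 0.0856
```

```bash
python3 go.py 45 12 29.6 45 43 30
```

```text
t 8.38 tcp [ 0.533  -0.0078  0.055 ] ang 62.9 tilt [-0.002 -0.009] L 100.1 A [12.1 27.6] B [-58.  -43.9] F [-7.  -0.4  1.6]
->phi 45.0 A [12.  29.6] B [-58.8 -41.2] theta~ 26.9 delta cm [-0.11  0.21] dz 0.1 turn -0.5
->phi 45.0 A [43. 30.] B [-27.8 -40.8] theta~ 56.3 delta cm [2.95 0.96] dz 0.0 turn 0.0
```

{"fn": "move_arm", "kwargs": {"steps": [[0.3, -0.4, 0, 0.9, 0.4, 0.1, 100], [0.2, -0.4, 0, 0.9, 0.35, 0.1, 100]]}}

```text
t: 8.62
tcp_pos: [0.5431, -0.0031, 0.0545]
orientation: [0.003, 0.973, -0.233, -0.001]
wrist_force: [-7.0, -2.3, 2.0]
opening: 0.0852
```

```bash
python3 go.py 45 43 30;python3 look.py 10;python3 -c "
from h import *
q=[]
for n,(a,b,c,d) in (('top',(140,200,280,340)),('side',(175,225,270,330))):
    p=np.load(f'pics/{n}10.npz')['p'][a:b,c:d]; q.append(cv2.resize(p,(400,400),interpolation=cv2.INTER_CUBIC))
cv2.imwrite('pics/z10.png',np.hstack(q))
"
```

```text
t 8.62 tcp [ 0.5431 -0.0031  0.0545] ang 63.07 tilt [-0.004 -0.006] L 99.7 A [22.9 29.1] B [-46.8 -42.3] F [-7.  -2.3  2. ]
->phi 45.0 A [43. 30.] B [-27.5 -40.5] theta~ 56.3 delta cm [1.84 0.72] dz 0.15 turn -0.7
top (np.int64(5), np.float64(nan), np.float64(8.0), np.float64(107.0)) (np.int64(86), array([-20.6, -62.5]), array([ 59.8, 649.3]))
side (np.int64(121), np.float64(0.687), np.float64(138.0), np.float64(105.0)) (np.int64(31), array([-29.6, -55.2]), array([  0.6, -23.5]))
  return _methods._mean(a, axis=axis, dtype=dtype,
  ret = ret.dtype.type(ret / rcount)
```

View pics/z10.png

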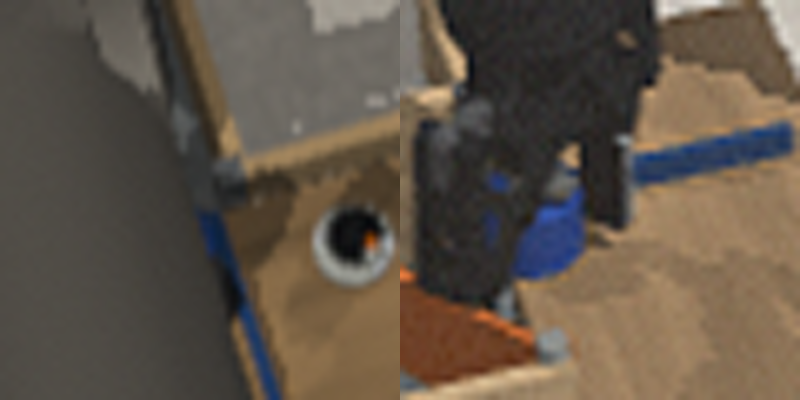

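{"fn": "move_arm", "kwargs": {"steps": [[0.2, -0.4, 0, 0.9, 0.35, 0.2, 100], [0.2, -0.4, 0, 0.9, 0.35, 0.1, 100]]}}

```text
t: 8.98
tcp_pos: [0.5544, -0.001, 0.0549]
orientation: [0.003, 0.973, -0.232, -0.001]
wrist_force: [-7.9, -4.0, 1.3]
opening: 0.0857
```

```bash
python3 go.py 45 43 30;python3 look.py 11 2>/dev/null;python3 -c "
from h import *
q=[]
for n,(a,b,c,d) in (('top',(140,200,280,340)),('side',(175,225,270,330))):
    p=np.load(f'pics/{n}11.npz')['p'][a:b,c:d]; q.append(cv2.resize(p,(400,400),interpolation=cv2.INTER_CUBIC))
cv2.imwrite('pics/z11.png',np.hstack(q))
"
```

```text
t 8.97 tcp [ 0.5544 -0.001   0.0549] ang 63.13 tilt [-0.004 -0.006] L 100.2 A [34.5 27.9] B [-35.4 -43.9] F [-7.9 -4.   1.3]
->phi 45.0 A [43. 30.] B [-27.8 -40.8] theta~ 56.3 delta cm [0.69 0.48] dz 0.11 turn -0.8
top (np.int64(2), np.float64(nan), np.float64(10.0), np.float64(107.0)) (np.int64(75), array([ -2.9, -62.5]), array([ 60. , 652.2]))
side (np.int64(151), np.float64(0.834), np.float64(137.0), np.float64(104.0)) (np.int64(37), array([-19.3, -55.4]), array([ 16.5, -25.2]))
```

View pics/z11.png

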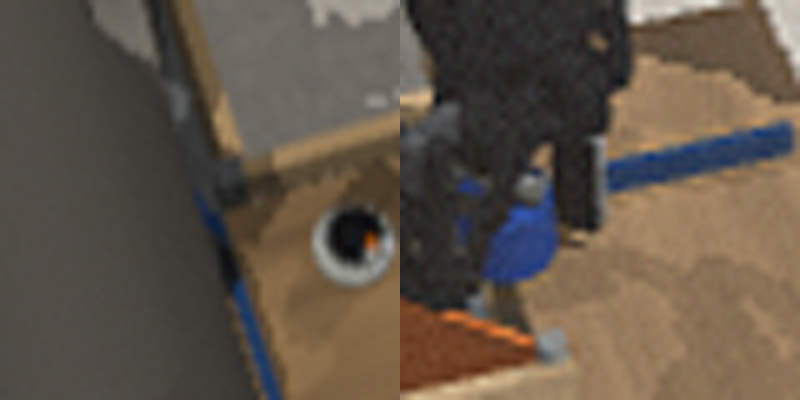

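{"fn": "move_arm", "kwargs": {"steps": [[0.2, -0.4, 0, 0.9, 0.6, 0.1, 100], [0.2, -0.4, 0, 0.9, 0.5, 0.1, 100]]}}

```text
t: 9.32
tcp_pos: [0.5664, 0.0027, 0.0543]
orientation: [0.005, 0.973, -0.233, 0.0]
wrist_force: [-5.3, -4.2, -0.3]
opening: 0.0855
```

```bash
python3 go.py 45 50 32;python3 look.py 12 2>/dev/null;python3 -c "
from h import *
q=[]
for n,(a,b,c,d) in (('top',(140,200,280,340)),('side',(175,225,270,330))):
    p=np.load(f'pics/{n}12.npz')['p'][a:b,c:d]; q.append(cv2.resize(p,(400,400),interpolation=cv2.INTER_CUBIC))
cv2.imwrite('pics/z12.png',np.hstack(q))
"
```

```text
t 9.32 tcp [0.5664 0.0027 0.0543] ang 63.09 tilt [-0.002 -0.009] L 100.0 A [47.  27.7] B [-22.8 -43.9] F [-5.3 -4.2 -0.3]
->phi 45.0 A [50. 32.] B [-20.7 -38.7] theta~ 61.8 delta cm [0.1  0.52] dz 0.17 turn -0.7
top (np.int64(2), np.float64(nan), np.float64(8.0), np.float64(109.0)) (np.int64(82), array([ 37.9, 574.2]), array([ 60. , 651.2]))
side (np.int64(187), np.float64(1.0), np.float64(134.0), np.float64(105.0)) (np.int64(0),)
```

View pics/z12.png

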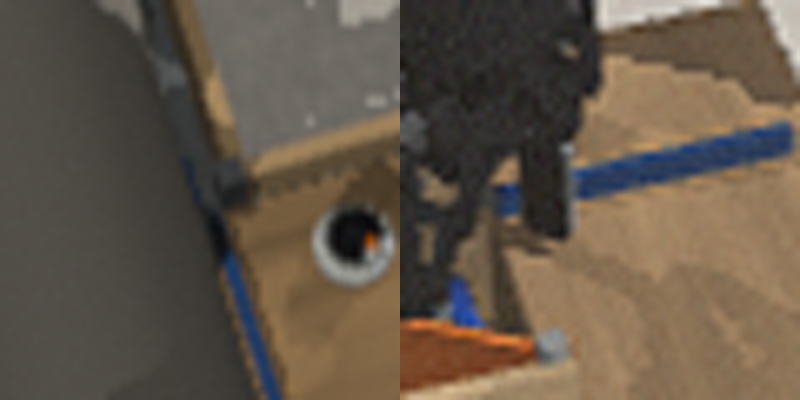

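{"fn": "move_arm", "kwargs": {"steps": [[0, -0.2, 0, 0.3, 0.3, 0.2, 100], [0, -0.2, 0, 0.3, 0.3, 0.2, 100]]}}

```text
t: 9.68
tcp_pos: [0.5683, 0.0015, 0.0557]
orientation: [0.01, 0.972, -0.233, 0.0]
wrist_force: [-3.8, -4.2, -2.0]
opening: 0.0853
```

```bash
python3 go.py 45 50 32;python3 look.py 13 2>/dev/null;python3 -c "
from h import *
p=np.load('pics/side13.npz')['p'][165:265,205:345]; cv2.imwrite('pics/z13.png',cv2.resize(p,None,fx=5.5,fy=5.5,interpolation=cv2.INTER_CUBIC))
"
```

```text
t 9.68 tcp [0.5683 0.0015 0.0557] ang 63.0 tilt [-0.004 -0.019] L 99.8 A [48.4 25.9] B [-21.4 -45.5] F [-3.8 -4.2 -2. ]
->phi 45.0 A [50. 32.] B [-20.6 -38.6] theta~ 61.8 delta cm [-0.08  0.66] dz 0.03 turn -0.6
top (np.int64(1), np.float64(nan), np.float64(4.0), np.float64(108.0)) (np.int64(72), array([ 39.3, 574.3]), array([ 60. , 645.9]))
side (np.int64(176), np.float64(0.984), np.float64(135.0), np.float64(106.0)) (np.int64(0),)
```

View pics/z13.png

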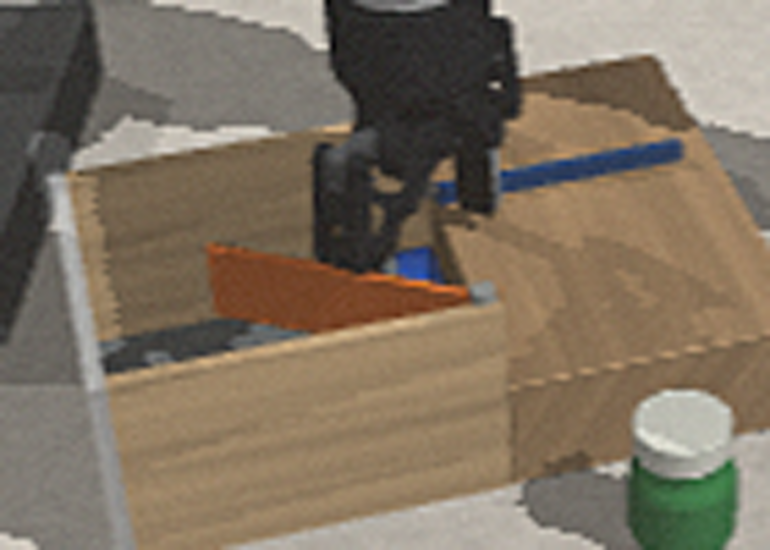

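```bash
python3 -c "
from h import *
z=np.load('pics/side13.npz');P=cloud('side',z['d']).reshape(-1,3);h=masks(z['p'])[0].ravel()>0
T=w2s(P,X);Z=P[:,2]*1000;m=h&(T[:,0]>-10)&(T[:,0]<100)&(abs(T[:,1])<75)&(Z>-10);print(np.c_[T[m],Z[m]].round(0).tolist())
"
```

```text
[[-6.0, -69.0, 69.0], [-8.0, -67.0, 70.0], [-8.0, -66.0, 61.0], [14.0, -51.0, 45.0], [11.0, -52.0, 44.0], [8.0, -52.0, 43.0], [36.0, 31.0, 105.0], [20.0, -51.0, 43.0], [17.0, -49.0, 43.0], [14.0, -54.0, 39.0], [12.0, -46.0, 45.0], [10.0, -44.0, 46.0], [36.0, 30.0, 101.0], [21.0, -47.0, 42.0], [18.0, -45.0, 43.0], [15.0, -45.0, 42.0], [13.0, -43.0, 43.0], [11.0, -40.0, 45.0], [22.0, -38.0, 45.0], [19.0, -42.0, 42.0], [17.0, -39.0, 44.0], [13.0, -42.0, 41.0], [11.0, -40.0, 41.0], [23.0, -36.0, 44.0], [21.0, -33.0, 45.0], [17.0, -36.0, 42.0], [15.0, -36.0, 42.0], [12.0, -37.0, 40.0], [9.0, -39.0, 39.0], [15.0, -33.0, 41.0], [12.0, -35.0, 39.0], [10.0, -34.0, 39.0], [7.0, -34.0, 38.0]]
```

{"fn": "move_arm", "kwargs": {"steps": [[0.3, 0, 0, -0.9, -0.2, 0.2, 100], [0.3, 0, 0, -1, -0.3, 0.1, 100], [0.2, 0, 0, -1, -0.3, 0.1, 100], [0, 0, 0, -1, -0.3, 0.1, 100], [0, 0, 0, -1, -0.3, 0.1, 100]]}}

```text
t: 10.4
tcp_pos: [0.5173, -0.0229, 0.0618]
orientation: [0.007, 0.972, -0.236, 0.001]
wrist_force: [-1.7, 0.6, -0.9]
opening: 0.0852
```

```bash
python3 go.py 45 -20 30
```

```text
t 10.4 tcp [ 0.5173 -0.0229  0.0618] ang 62.67 tilt [-0.002 -0.015] L 99.7 A [-7.4 17.6] B [-77.5 -53.3] F [-1.7  0.6 -0.9]
->phi 45.0 A [-20.  30.] B [-90.5 -40.5] theta~ -17.2 delta cm [-1.6   0.82] dz -0.58 turn -0.3
```

{"fn": "move_arm", "kwargs": {"steps": [[0, 0, 0, -0.8, 0.4, 1, 100], [0, 0, 0, -0.5, 0.3, 3, 100], [0, 0, 0, 0, 0, 5, 100], [0, 0, 0, 0, 0, 5, 100], [0, 0, 0, -2, -3, 4, 100], [0, 0, 0, -3, -6, 2, 100], [0, 0, 0, -4, -6, 0, 100], [0, 0, 0, -4, -6, 0, 100], [0, 0, 0, -4, -6, 0, 100], [0, 0, 0, 0, 0, 0, 100]]}}

```text
t: 11.65
tcp_pos: [0.3536, -0.2465, 0.2809]
orientation: [-0.002, 0.976, -0.215, 0.023]
wrist_force: [0.9, 1.2, 0.1]
opening: 0.0854
```

```bash
python3 -c "
from h import *
now()"; python3 look.py 14 2>/dev/null
```

```text
t 11.65 tcp [ 0.3536 -0.2465  0.2809] ang 65.18 tilt [ 0.045 -0.006] L 99.9 A [-231.9 -145.4] B [-298.9 -219.4] F [0.9 1.2 0.1]
top (np.int64(11), np.float64(-0.021), np.float64(134.0), np.float64(108.0)) (np.int64(86), array([ 36.8, 574.2]), array([ 59.9, 651.7]))
side (np.int64(47), np.float64(0.011), np.float64(129.0), np.float64(105.0)) (np.int64(0),)
```

View pics/c14.png

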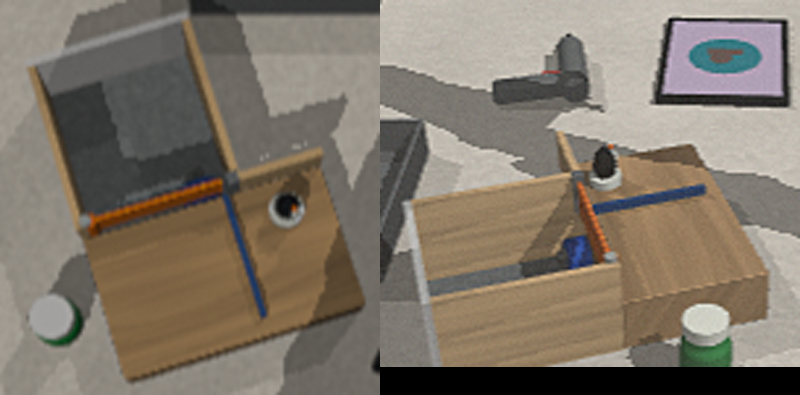

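The combined view shows the flap closed (side picture, about (592,220)), the blue seal inside the box at (578,250), and the penguin and green jar in place. I'm handing the job in.

{"fn": "move_arm", "kwargs": {"steps": [[0, 0, 0, 0, 0, 0, 100], [0, 0, 0, 0, 0, 0, 100]]}}

```text
t: 12.0
tcp_pos: [0.3602, -0.2377, 0.2817]
orientation: [-0.004, 0.978, -0.206, 0.025]
wrist_force: [-0.1, 0.3, -0.5]
opening: 0.0856
```

```bash
python3 -c "
from h import *
from rig import r,snapshot
p,d=snapshot('top'); q=np.load('pics/top0.npz')['p']
h=lambda im,a,b:(cv2.inRange(cv2.cvtColor(im,cv2.COLOR_BGR2HSV),a,b))
for nm,roi in (('penguin',(168,185,325,342)),('green',(200,226,240,266)),('disc',(258,288,368,400))):
    a,b,c,e=roi; print(nm,np.abs(p[a:b,c:e].astype(int)-q[a:b,c:e]).mean().round(1))
print(flap('top',p,d)); print(r.get_obs()['dq'].round(3)); print(r.close_job())
"
```

```text
penguin 2.2
green 3.0
disc 44.3
(np.int64(10), np.float64(-0.023), np.float64(134.0), np.float64(107.0))
[0.006 0.002 0.013 0.002 0.003 0.001 0.002]
the job is handed in; nothing more can be done
None
```

The seal figure is in the collecting box and the flap has closed behind it. One fingertip held the flap open while the other pushed the seal along the deck and over the edge. I then drew the hand back, so the flap closed as it left, and handed the job in at about 12 s.

**Last checks**
- **Seal:** inside the box, lying on its side against the deck wall. Its highest measured point was about z 45 mm, below the flap's lower edge at 64 mm.
- **Flap:** measured between -0.02 and +0.01 rad, which is closed.
- **Other things:** the image patches of the penguin and green jar are practically unchanged. The black disc's patch differed strongly (44 grey levels). The arm was probably over or shading it, but I did not confirm that. The arm never worked near it. The red jar, cup, tablet and glue gun were not checked by number.
- **Robot:** hand clear of everything and practically at rest, with wrist force under 1 N.

**What went wrong on the way:** partway through, the seal jammed between the finger and the guide rail. The wrist force read up to about 28 N. I backed off, and the flap partly closed to about 0.2 rad (still ahead of the seal), then I pushed again from straight behind. The flap was open 0.7 to 1.0 rad as the seal went through the mouth. In the pictures and by the geometry it stayed clear of the flap, but the arm hid part of the view.

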